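# Fish the check weight out from between tray and scale

## Robot

A 6-joint arm with a two-finger parallel gripper is mounted at the origin on the work surface. World frame = base frame: x ahead of the robot, y to its left, z up, the work surface at z = 0. Lengths are in mm, angles in rad, forces in N, time in s.
With the tool pointing down it reaches from about 300 to 775 mm from the base axis. Payload 14.6 kg.
Tool frame: the origin (TCP) lies on the centre line of the jaws, within the pads' length; the fingertips stand 19 mm ahead of it and the grasp point (between the pads) is the TCP (bot.tip_reach is the distance from the TCP to the fingertips, in mm); z points along the fingers, y is the line along which they close (so a half turn about z gives the same grasp; the last joint's range is limited). The gripper opens to 85 mm and grips with 20 to 120 N. Pads are 22 mm wide; open, the fingers measure 114 mm over their backs; the gripper's body (76 mm by 85 mm) begins 54 mm behind the grasp point. The pads swing forward as they close: fully open they stand 13 mm farther back than shut.
Start: joints at [-1.326, 0.3, 1.521, -0, 1.321, -0.067], TCP at [168.718, -523.473, 250.281] pointing down, gripper open.
Joint ranges: [-3.03, 3.03], [-0.79, 2.21], [0.23, 2.52], [-1.04, 4.18], [0, 3.07], [-2.55, 2.55]. Speed limits (rad/s): [2.22, 2.22, 2.57, 3.14, 3.14, 3.14].

## Interface

Orientations are given as a unit quaternion [w, x, y, z].
In Python, from rig import bot gives the robot as it stands. Calls block until the motion is done:
- bot.move_to(position, orientation): joint-space move of the TCP to a pose.
- bot.servo_line(position, attitude=None, speed=150, until_force=None): straight line of the TCP; attitude=None keeps the orientation; speed is the mean speed in mm/s. With until_force (N) it stops when the force on the tool has changed by that much, and returns True; else False.
- bot.move_joints(angles): joint-space move.
- bot.move_gripper(opening, grip_force=None): finger opening in mm; grip_force is the grip in N (None keeps the last); returns when the fingers have stopped.
- bot.dwell(seconds).
- bot.ik(position, orientation): joint angles nearest the present ones, or None.
- bot.read_state(): the state.
- bot.read_camera(name): name is "scene" or "top"; returns a dict with "image" (420x560x3 uint8, blue, green, red), "depth" (420x560 float32, mm along the optical axis (not along the pixel's ray), 0 where there is no reading), "fovy" (degrees; the focal length in pixels is half the picture's height over the tangent of half this angle, whatever the lens; pixels are square), "cx", "cy" (the principal point, pixels), "eye" and "attitude" of the camera in the world. Camera axes: x right, y down, z forward; pixel columns grow to the right and rows downward; lengths in mm; the calibration is good to about 2 mm. A picture is of the moment at which its call begins.
A pose or a line that the arm cannot do raises bot.MotionError and nothing moves.
- bot.finish_job(): hands the job in; it is judged then, once.
The state is a dict: "clock": time; "joint_positions": joint angles; "qvel": joint speeds; "effort": joint torques, N m; "ee_pos": TCP position; "tool_rot": TCP orientation; "ft_force": force on the tool from outside, world axes, zero at the start; "moment": the same for the moment, N m; "grip_width": finger opening in mm; "grip_force": force on a finger pad.
Only numpy, scipy, OpenCV 4.12 (cv2) and the standard library are available. Lean on these libraries where they do the work, as an engineer would, in place of code of your own. Each camera call takes 0.05 s, during which the arm holds its last target. There are 200 camera calls.

## Task

The scale's small steel check weight has fallen into the narrow gap between the sausage tray and the scale. Take the bent rod (not the straight one) by its wooden handle from its stand, reach down into the gap behind the weight with it and draw the weight along the gap, out past the open end until it is wholly clear on the counter, never touching the weight with the gripper. Then lay the bent rod back on its stand just as it was, and let go.

Things in the scene. Friction and masses are not known exactly. Their poses are not given: they have to be found in the camera images.
- rod_grip (a point): Centre of the bent rod's dark wooden handle: a level bar 150 mm long (85 mm behind this point to 65 in front), 16 wide, 24 high; grasp here from above, across its width. x along the handle to the bent end, y across, z up. A 7 mm steel bar runs on along +x, turns straight down 100 mm in front of this point, then level along +x again as the foot. 160 g.
- rod_foot (a point): Middle of the bent rod's foot: a level round steel bar, 7 mm thick, about 33 mm long along the rod's x, 115 mm in front of the handle's centre and 106.5 mm below it. Its underside is 3.5 mm lower. Axes as rod_grip.
- stand_a: Fixed wooden stand of the bent rod; origin at counter height under the handle's centre, x along the handle, z up. Two U-shaped ledges, 10 mm thick, at x = -52 and 52 mm, carry the handle's underside 120 mm up; their cheeks are 16 mm high and 40 mm apart (12 mm of play each side). Between the ledges the fingers have free room. An equal stand beside it holds a straight rod, its top 144 mm up.
- weight_mid (a point): Centre of the dropped check weight, 18 mm above its underside: a steel cylinder 33 mm in diameter and 26 mm high with a small knob on top (36 mm in all), about 200 g, standing on the counter in the gap. Heavier and lighter weights elsewhere on the counter are not meant.
- gap_mouth (a point): Middle of the gap's open end, at counter height. y points out along the gap, x across it from tray to scale, z up. Gap: x -27 to 27 mm, y -280 to 0, the counter its floor. Fixed sides 60 mm high: filled tray (x to -217), scale (x to 277; display on a column at x 252, y -40, to 343 mm high). A board closes it at y = -280. Beyond the mouth 100 mm of counter is free.
Things that resemble listed ones, but are neither listed nor needed, are in the scene too. What is shaped like the part that bears weight_mid but black is not meant.

How it is judged:
By the outcome, as a careful person would: the job done as asked, in the order asked, and still so for the second after the job is handed in, with the robot touching nothing.
It also fails if it takes over 58 s, if anything falls off the work surface, if the arm or the gripper's body presses on something with over 40 N, if the wrist force passes 120 N, or if a joint passes its speed limit or range.

## Working session

There is one attempt and no reset: what is moved stays moved. The work goes in short steps, each a Python script; the robot and the scene stay as the last script left them, time stands still between calls to the robot, and variables do not carry over. Pictures are saved under pics/ and viewed, at most 10 in all, crops included, and the job is handed in when it is done.

```bash
ls; mkdir -p pics
cat > h.py <<'E'
import numpy as np, cv2
from scipy.spatial.transform import Rotation as R
from rig import bot
def cam(n):
    c=bot.read_camera(n); q=c["attitude"]
    f=c["image"].shape[0]/2/np.tan(np.radians(c["fovy"])/2)
    v,u=np.mgrid[:420,:560]; d=c["depth"]
    p=np.dstack([(u-c["cx"])/f*d,(v-c["cy"])/f*d,d])
    q=np.array(q); M=q if q.shape==(3,3) else R.from_quat([q[1],q[2],q[3],q[0]]).as_matrix()
    P=p@M.T+np.array(c["eye"]); P[d==0]=np.nan
    return c["image"],P,c
def quat(yaw):  # tool down, tool y (closing) at yaw+90deg, tool x along yaw
    q=(R.from_euler('z',yaw)*R.from_euler('x',np.pi)).as_quat(); return [q[3],q[0],q[1],q[2]]
E
python3 - <<'E'
from h import *
for n in("top","scene"):
    im,P,c=cam(n); cv2.imwrite(f"pics/{n}0.png",im); np.save(f"{n}0.npy",P); print(n,c["eye"],c["attitude"],c["fovy"],c["cx"],c["cy"])
print(bot.read_state())
E
```

```text
pics
top [ 415.81208831 -102.23505453 1035.78426155] [-0.04467096  0.70824756 -0.70325395  0.04270567] 47.77010946645774 277.4471357453645 211.33451118452632
scene [1289.30693497 -241.24108495  746.15003163] [-0.32042304  0.70982378  0.56784237 -0.26652264] 49.83081505802646 274.840640502349 211.29421964852597
{'clock': 0.1, 'joint_positions': array([-1.32563323e+00,  3.00418009e-01,  1.52154563e+00, -1.27521549e-05,
        1.32065797e+00, -6.66106076e-02]), 'qvel': array([ 0.0008735 , -0.00138901, -0.00112889,  0.00036823,  0.00033743,
        0.00026223]), 'effort': array([ 2.44679541e-03, -5.44368982e+01, -3.62365580e+01, -3.63473220e-06,
        3.04765148e-03, -1.81340436e-07]), 'ee_pos': array([ 168.65375069, -523.30366269,  249.7654152 ]), 'tool_rot': array([-5.11877629e-04,  9.87873853e-01,  1.55257803e-01, -5.20218382e-05]), 'ft_force': array([ 0.56156874, -0.02779026,  0.19861322]), 'moment': array([-0.04999851, -0.02148252, -0.01570957]), 'grip_force': 0.0, 'grip_width': 85.58424300284013}
```

View pics/top0.png

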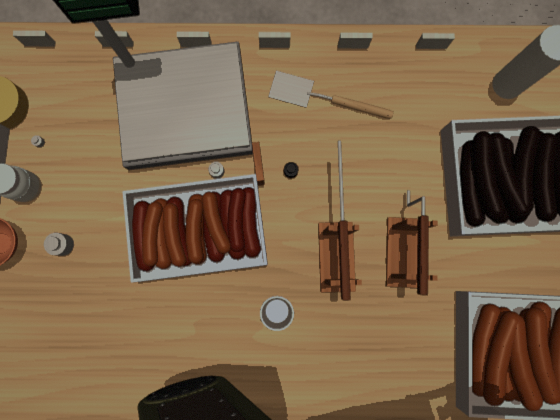

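View pics/scene0.png

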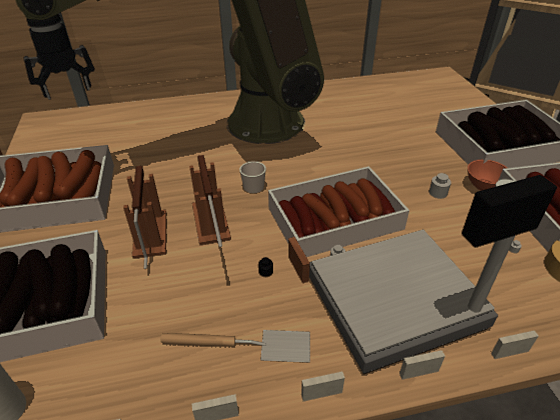

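The top view shows the weight candidates: steel one in the gap (216,170), which I choose. The others are the black one (291,170), a big one (55,244) and a small one (38,141). For the rods, the straight one is at (343,255). The bent one is at (424,255), with its foot near (408,198), and I choose that. The gap is closed by the brown board at (258,163) and its mouth faces left, near (125,175).

```bash
cat > m.py <<'E'
from h import *
P=np.load("top0.npy"); S=np.load("scene0.npy"); im=cv2.imread("pics/top0.png")
def sub(P,u0,u1,v0,v1,z0,z1):
    Q=P[v0:v1,u0:u1].reshape(-1,3); return Q[(Q[:,2]>z0)&(Q[:,2]<z1)]
def rect(n,Q):
    r=cv2.minAreaRect(Q[:,:2].astype(np.float32)); print(n,len(Q),"c",np.round(r[0],1),"size",np.round(r[1],1),"ang",round(r[2],2),"z",np.round(np.percentile(Q[:,2],[5,50,95]),1))
H=sub(P,412,440,205,300,136,160); rect("handle",H)
rect("bar",sub(P,395,440,185,214,100,140)); rect("foot",sub(P,398,420,185,214,12,60))
rect("straight handle",sub(P,330,356,210,305,136,160))
rect("weight",sub(P,206,226,160,180,15,45))
rect("scale",sub(P,105,256,60,172,45,75)); rect("board",sub(P,248,270,135,190,30,75))
rect("tray",sub(P,115,275,170,290,50,100))
rect("stand low",sub(P,380,442,205,300,50,110))
print("counter z",np.nanmedian(P[300:350,330:430,2]))
np.save("H.npy",H)
a=cv2.resize(im[130:300,110:280],None,fx=3.4,fy=3.4); b=cv2.resize(im[180:300,380:445],None,fx=3.4,fy=3.4)
o=np.zeros((578,800,3),np.uint8); o[:a.shape[0],:a.shape[1]]=a; o[:b.shape[0],579:579+b.shape[1]]=b
cv2.imwrite("pics/crop1.png",o)
E
python3 m.py
```

```text
handle 781 c [ 456.6 -383.6] size [ 34.9 169.5] ang 87.6 z [137.1 143.3 146.2]
bar 84 c [ 543.1 -377.7] size [ 6.3 33.9] ang 86.22 z [105.9 134.  137.1]
foot 55 c [ 571.5 -379.2] size [ 5.7 36.6] ang 86.06 z [25.1 28.6 49.9]
straight handle 754 c [ 446.6 -220. ] size [ 47.6 168.9] ang 86.57 z [137.5 143.4 146.4]
weight 190 c [634.8  41.5] size [43.1 32. ] ang 77.07 z [21.1 27.8 38.8]
scale 12855 c [744.6 105.8] size [250.8 310.7] ang 1.13 z [48.8 59.1 62.2]
board 484 c [643.5 -51.4] size [120.8  33.2] ang 0.67 z [38.  59.4 62.9]
tray 5654 c [508.2  66.9] size [198.7 297.1] ang 7.84 z [51.2 57.1 61.8]
stand low 133 c [ 479.6 -357.2] size [ 55.7 148.7] ang 58.58 z [ 52.5  79.7 105.6]
counter z -0.03689525130926086
```

View pics/crop1.png

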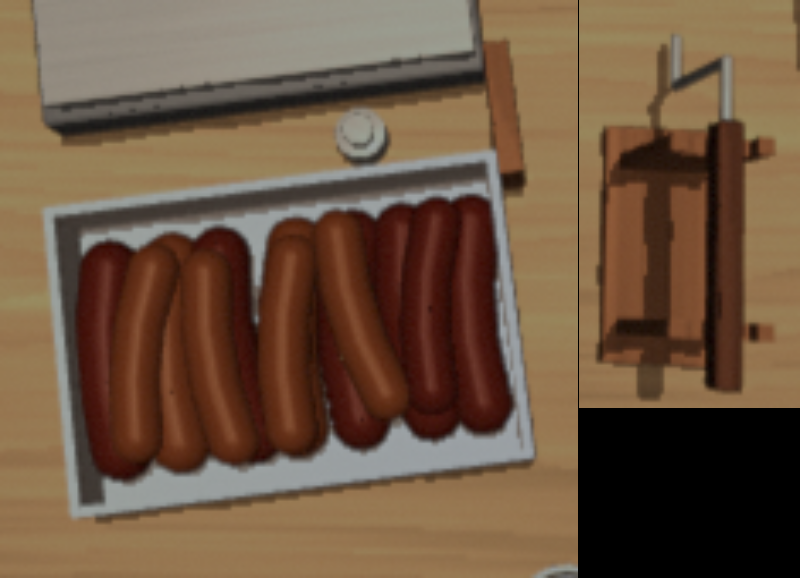

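The crop confirms the steel weight standing in the gap (crop 360,135) and the bent rod with its L-shaped foot (675,60) on the right-hand stand. The rectangle fits are contaminated by edge pixels, so I'll refine them robustly.

```bash
cat > m2.py <<'E'
from h import *
from scipy.ndimage import minimum_filter, maximum_filter
P=np.load("top0.npy")
Z=P[...,2]; ok=(maximum_filter(Z,3)-minimum_filter(Z,3))<8   # drop mixed edge pixels
def sub(u0,u1,v0,v1,z0,z1,core=False):
    m=np.zeros(Z.shape,bool); m[v0:v1,u0:u1]=1; m&=(Z>z0)&(Z<z1)
    if core: m&=ok
    return P[m]
def line(n,Q):
    for _ in range(4):
        k=np.polyfit(Q[:,0],Q[:,1],1); r=Q[:,1]-np.polyval(k,Q[:,0]); Q=Q[abs(r)<max(4,1.8*r.std())]
    c=Q.mean(0); print(n,len(Q),"mid",np.round(c,1),"yaw",round(np.degrees(np.arctan(k[0])),2),"x",np.round(np.percentile(Q[:,0],[0,1,99,100]),1),"y@456",np.round(np.polyval(k,[456,560]),1)); return k
Hd=sub(412,440,205,300,141,148,False)
k=line("handle",Hd)
r=Hd[:,1]-np.polyval(k,Hd[:,0]); print("width pct",np.percentile(r,[1,5,50,95,99]).round(1))
line("bar",sub(410,432,185,222,128,138)); line("foot",sub(398,420,185,214,22,34))
W=sub(206,228,158,182,22,45); print("weight core",sub(206,228,158,182,22,45,True).mean(0).round(1),"all",np.median(W,0).round(1),(W.min(0)+W.max(0))/2, W[W[:,2]>32].mean(0))
T=sub(112,275,165,290,55,66); Sc=sub(105,254,40,172,55,66); B=sub(250,270,135,190,55,66)
for th in (6,7,8):
    t=np.radians(th); ex=np.array([np.cos(t),np.sin(t)]); ey=np.array([-ex[1],ex[0]])
    f=lambda Q,e:np.percentile(Q[:,:2]@e,[0.5,2,98,99.5]).round(1)
    print(th,"tray x",f(T,ex),"y",f(T,ey),"scale x",f(Sc,ex),"y",f(Sc,ey),"board x",f(B,ex),"y",f(B,ey),"W",(np.median(W,0)[:2]@ex).round(1),(np.median(W,0)[:2]@ey).round(1))
# edge of scale facing the gap and of tray: per-y-bin min/max in x
def edge(Q,fn,lo,hi):
    xs=[];ys=[]
    for y in range(lo,hi,10):
        q=Q[abs(Q[:,1]-y)<5]
        if len(q)>3: xs.append(fn(q[:,0])); ys.append(y)
    k=np.polyfit(ys,xs,1); r=np.array(xs)-np.polyval(k,ys); g=abs(r)<3; k=np.polyfit(np.array(ys)[g],np.array(xs)[g],1)
    print("edge yaw",round(-np.degrees(np.arctan(k[0])),2)," x@y=-20,100,200",np.polyval(k,[-20,100,200]).round(1), 'sd',r[g].std().round(2))
edge(T,np.max,-50,190); edge(Sc,np.min,-20,230)
print("tall above tray",np.nanmax(Z[200:270,135:255]))
E
python3 m2.py
```

```text
handle 631 mid [ 448.  -373.9  143.8] yaw -2.55 x [374.  374.1 519.7 521.9] y@456 [-374.3 -378.9]
width pct [-8.3 -7.4 -0.1  6.7  7.2]
bar 78 mid [ 538.9 -376.2  133.9] yaw -9.52 x [511.2 511.6 559.6 559.8] y@456 [-362.4 -379.9]
foot 44 mid [ 573.4 -379.    28. ] yaw -4.49 x [553.8 554.3 589.4 589.6] y@456 [-369.8 -378. ]
weight core [631.   33.9  33.9] all [632.7  35.7  28.5] [637.59714426  38.71054269  31.74935202] [633.31360732  36.18193115  36.57394085]
6 tray x [410.7 413.  605.8 620.2] y [-129.4 -121.5  159.   161.1] scale x [665.6 669.9 890.7 895.4] y [-105.5 -100.6  158.4  162.9] board x [574.9 579.5 673.8 675.4] y [-131.9 -131.2 -108.9 -104.9] W 633.0 -30.7
7 tray x [412.6 414.2 604.2 617.9] y [-140.  -132.   150.1  151.8] scale x [666.9 670.1 890.9 895.2] y [-118.5 -114.3  144.7  148.8] board x [572.8 577.5 671.7 673.2] y [-142.4 -141.9 -119.4 -115.4] W 632.3 -41.7
8 tray x [413.5 414.4 603.  615.5] y [-150.6 -142.7  141.2  142.5] scale x [667.3 670.3 890.9 895.1] y [-131.9 -127.9  131.2  135.3] board x [570.6 575.2 669.1 670.7] y [-153.3 -153.  -129.9 -125.9] W 631.5 -52.7
edge yaw 7.96  x@y=-20,100,200 [611.8 595.  581. ] sd 1.18
edge yaw 7.91  x@y=-20,100,200 [675.9 659.3 645.4] sd 0.43
tall above tray 64.96363309005471
```

```bash
cat >> h.py <<'E'
G=np.array([458,-374.4,132.]); QG=quat(np.radians(-2.5))
def st(m=""):
    s=bot.read_state(); print(m,"t",round(s["clock"],1),"ee",s["ee_pos"].round(1),"F",s["ft_force"].round(1),"w",round(s["grip_width"],1),"gf",round(s["grip_force"],1))
E
python3 - <<'E'
from h import *
bot.move_to(G+[0,0,100],QG); st("above")
bot.servo_line(G,speed=120); st("at")
bot.move_gripper(5,100); st("closed")
bot.servo_line(G+[0,0,160],speed=150); st("lifted")
for n in("top","scene"):
    im,P,c=cam(n); cv2.imwrite(f"pics/{n}1.png",im); np.save(f"{n}1.npy",P)
E
```

```text
above t 1.3 ee [ 457.4 -375.   232. ] F [-0.5 -0.2  0.8] w 85.4 gf 0.0
at t 2.3 ee [ 458.2 -374.7  132.9] F [ 0.9  0.4 -0. ] w 85.5 gf 0.0
closed t 3.0 ee [ 458.1 -374.5  132.3] F [-1.1 -0.1  3.8] w 14.9 gf 97.9
lifted t 4.2 ee [ 457.8 -374.2  290.9] F [-0.1  0.4 -1.6] w 14.8 gf 97.5
```

View pics/scene1.png

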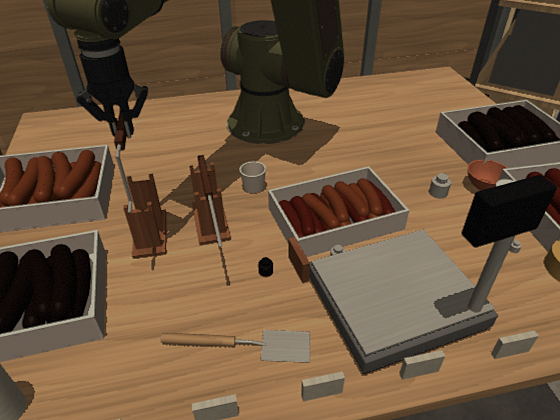

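The scene view shows the bent rod held level at (120,135), its shaft hanging to about (130,215). Next I'll carry it over the gap and measure the foot there.

```bash
cat >> h.py <<'E'
TH=np.radians(7.93); C,Sn=np.cos(TH),np.sin(TH); QW=quat(TH)
def gw(x,y,z):  # gap frame (x rel. gap centre, y rel. mouth) -> world
    a,b=630.2+x,141.5+y; return np.array([a*C-b*Sn,a*Sn+b*C,z])
def wg(p): p=np.asarray(p); return np.stack([p[...,0]*C+p[...,1]*Sn-630.2,-p[...,0]*Sn+p[...,1]*C-141.5,p[...,2]],-1)
E
python3 - <<'E'
from h import *
bot.move_to(gw(-115,-237,290),QW); st("over")
bot.servo_line(gw(-115,-237,190),speed=150); st("low")
for n in("top","scene"):
    im,P,c=cam(n); cv2.imwrite(f"pics/{n}2.png",im)
    g=wg(P); m=(abs(g[...,0])<60)&(abs(g[...,1]+237)<40)&(g[...,2]>72)&(g[...,2]<98)
    q=g[m]; print(n,len(q), q.mean(0).round(1) if len(q) else "", np.percentile(q,[2,98],axis=0).round(1) if len(q) else "")
    m=(abs(g[...,0])<40)&(g[...,1]<-100)&(g[...,1]>-240)&(g[...,2]>27)&(g[...,2]<40); print(" weight",g[m].mean(0).round(1),m.sum())
    if n=="scene": cv2.imwrite("pics/s2c.png",cv2.resize(im[100:320,230:440],None,fx=2.7,fy=2.7))
E
```

```text
over t 5.6 ee [523.6 -24.4 290. ] F [-0.3  0.1 -1.5] w 14.9 gf 97.4
low t 6.4 ee [523.8 -23.8 190.9] F [-0.2  0.5 -1.9] w 14.4 gf 97.4
top 27 [   8.4 -237.1   87. ] [[  -0.8 -240.    83.2]
 [  17.3 -234.    90.1]]
 weight [  27.1 -187.7   33.7] 44
scene 54 [  -2.5 -241.3   88.9] [[ -16.3 -244.3   84.9]
 [  16.9 -237.3   97.3]]
 weight [ -20.6 -178.2   33.7] 302
```

View pics/s2c.png

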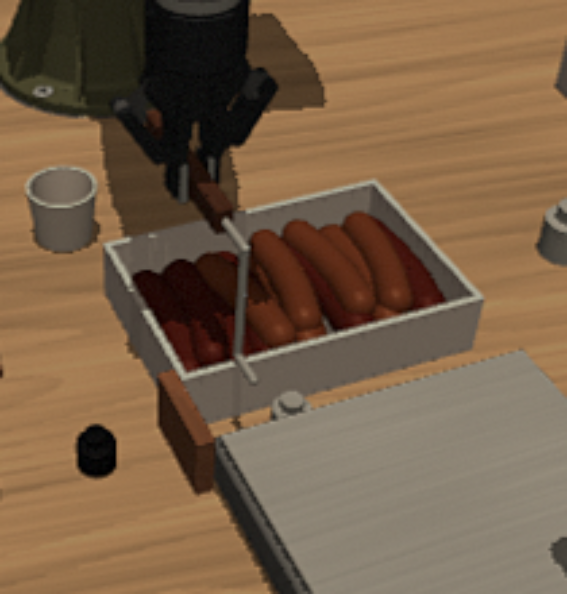

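The crop shows the foot hanging across the gap at (245,370), between the board and the weight (290,405). Its measured span of ±17 mm and its height match expectations. Next is lowering and drawing.

Run:
```python
from h import *
print(bot.servo_line(gw(-115,-237,113),speed=70,until_force=12)); st("down")
print(bot.servo_line(gw(-115,-150,113),speed=50,until_force=15)); st("drag1")
im,P,c=cam("scene"); cv2.imwrite("pics/s3c.png",cv2.resize(im[100:320,230:440],None,fx=2.7,fy=2.7))
```

```text
False
down t 7.8 ee [523.7 -23.5 113.5] F [-0.3 -0.2 -1.9] w 14.8 gf 97.4
False
drag1 t 9.7 ee [511.5  62.5 113. ] F [-0.2 -0.8 -0.9] w 14.8 gf 97.5
```

View pics/s3c.png

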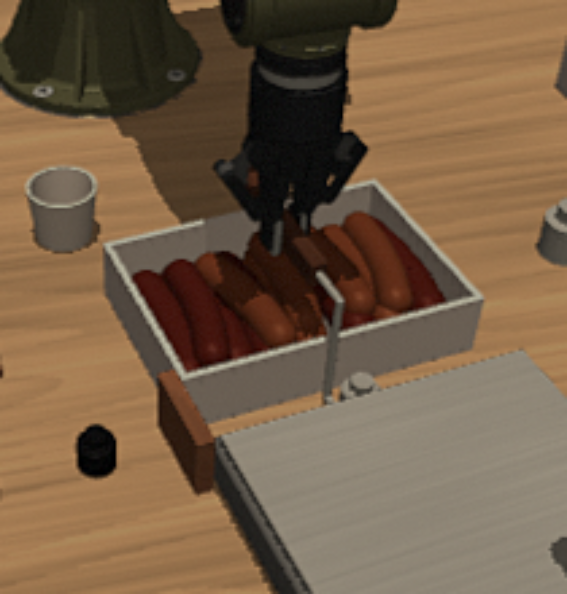

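The weight (360,385) moves along ahead of the foot, so I'll keep drawing it out.

Run:
```python
from h import *
print(bot.servo_line(gw(-115,-40,113),speed=55,until_force=15)); st("drag2")
print(bot.servo_line(gw(-115,30,113),speed=40,until_force=15)); st("drag3")
bot.servo_line(gw(-115,15,113),speed=40); bot.servo_line(gw(-115,15,290),speed=150); st("up")
bot.move_to(G+[0,0,160],QG); st("over stand")
for n in("top","scene"):
    im,P,c=cam(n); cv2.imwrite(f"pics/{n}4.png",im); g=wg(P)
    m=(abs(g[...,0])<60)&(g[...,1]<110)&(g[...,1]>5)&(g[...,2]>15)&(g[...,2]<45); q=g[m]; print(n,len(q),q.mean(0).round(1),np.percentile(q,[3,97],axis=0).round(1))
```

```text
False
drag2 t 11.9 ee [496.3 171.5 113. ] F [ 0.4 -0.3 -1.2] w 14.6 gf 97.5
False
drag3 t 13.8 ee [486.6 240.9 113. ] F [ 0.1 -1.3 -1.3] w 14.4 gf 97.5
up t 15.6 ee [488.5 226.  289.1] F [-0.7  0.6 -1.5] w 14.8 gf 97.5
over stand t 17.8 ee [ 458.5 -373.7  292.1] F [ 0.2 -0.1 -0.4] w 14.6 gf 97.4
top 200 [ 1.8 47.2 29.3] [[-11.3  34.3  17.4]
 [ 17.5  63.7  39.2]]
scene 165 [ 6.8 41.9 27.8] [[-7.8 30.4 16.8]
 [18.2 57.9 37.9]]
```

View pics/scene4.png

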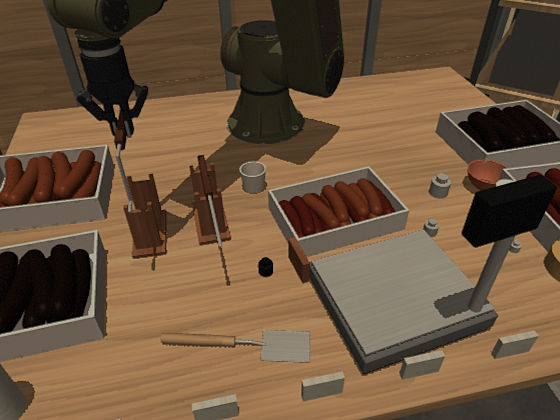

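The weight stands upright at (431,228), 47 mm beyond the mouth and well clear. Now the rod goes back.

```bash
python3 - <<'E'
from h import *
bot.servo_line(G+[0,0,15],speed=150)
print(bot.servo_line(G+[0,0,-0.5],speed=25,until_force=6)); st("laid")
bot.move_gripper(60); st("open"); bot.servo_line(G+[0,0,150],speed=150); bot.move_to([300,-480,300],QG); st("away")
for n in("top","scene"):
    im,P,c=cam(n); cv2.imwrite(f"pics/{n}5.png",im); np.save(f"{n}5.npy",P)
np.save("top0b.npy",np.load("top0.npy"))
E
sed 's/top0.npy/top5.npy/' m2.py | python3 - | head -4
python3 -c "
import cv2,numpy as np
a=cv2.imread('pics/top5.png')[170:310,300:450];b=cv2.imread('pics/scene5.png')[130:270,90:240]
cv2.imwrite('pics/f.png',cv2.resize(np.hstack([a,b]),None,fx=2.6,fy=2.6))"
```

```text
True
laid t 19.6 ee [ 457.9 -374.3  132.3] F [-1.7  0.2  5.6] w 14.6 gf 98.3
open t 20.1 ee [ 457.6 -374.   131.7] F [ 0.8  0.2 -0.3] w 60.1 gf 0.0
away t 22.0 ee [ 300.8 -479.5  299.6] F [ 0.3 -0.2 -0.1] w 59.9 gf 0.0
handle 640 mid [ 446.9 -371.7  143.7] yaw -2.53 x [372.2 374.8 519.7 521.8] y@456 [-372.1 -376.7]
width pct [-8.  -7.3  0.1  6.9  7.6]
bar 64 mid [ 539.4 -375.   134.1] yaw -9.64 x [511.  511.4 559.2 559.4] y@456 [-360.8 -378.5]
foot 53 mid [ 573.6 -377.5   28. ] yaw -5.41 x [553.9 553.9 589.6 589.8] y@456 [-366.4 -376.2]<stdin>:17: RuntimeWarning: Mean of empty slice.
  ret = um.true_divide(
```

View pics/f.png

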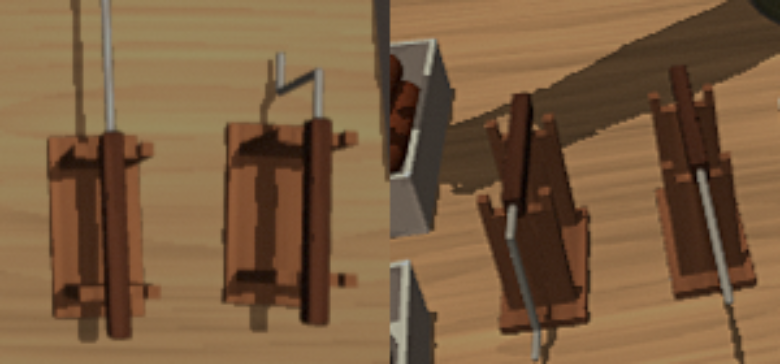

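The rod lies level in its stand at (315,220), within 2 mm of where it was and at the same height and yaw.

```bash
python3 -c "
from h import *
print(bot.finish_job())"
```

```text
the job is handed in; nothing more can be done
None
```

The bent rod drew the check weight out of the gap to about 47 mm past the mouth, where it stands upright and clear; the rod is back on its stand within about 2 mm of where it lay, and the job was handed in at about 22 s.

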